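# Assemble the kitchen mill and start it with its two-stage key

## Task

Put the steel grinding disc flange-down on the spigot of the white kitchen mill, then the black cap flange-down over the disc's hub, both fully home. Then press the mill's big round key to its halfway stop, hold it there for a good second, press on all the way down, hold that for a moment, and let the key come up. Leave the mug, the jar and the trivet where they are.

Things in the scene. Friction and masses are not known exactly. Their poses are not given: they have to be found in the camera images.
- mill: The mill, fixed: a white housing 160 mm (its x) by 280 mm (its y), 70 mm high, origin at the centre of its underside. The deck is at its +y end, the key at its -y end (90 mm from the centre).
- deck (a point): Centre of the upper face of the mill's round deck (74 mm above the counter), at the foot of the spigot; z up. Deck: aluminium, 124 mm across, 4 mm proud of the housing, 65 mm along the mill's +y from its centre. The steel spigot in its middle is 26 mm in diameter and 30 mm high, its top 8 mm tapered to 16 mm.
- key_top (a point): Centre of the top of the two-stage key, a black cylinder 60 mm across, 155 mm from the deck along the mill's -y. Up, its top is 98 mm above the counter, 28 mm above the housing. Pressed down: 10 mm on a soft spring (2 N to 4 N) to the halfway stop; only above about 9 N does it go on, another 10 mm (9 N to 13 N) to the bottom. It springs up when let go.
- key_half (a joint): Travel of the key's first stage in m: 0 up, 0.010 at the halfway stop, and it stays 0.010 beyond that. Grows as it is pressed.
- key_deep (a joint): Travel of the key's second stage in m: 0 until pressed past the halfway stop, 0.010 fully down.
- disc_mid (a point): Centre of the loose steel disc, half-way up (22.5 mm above its underside), z up. Flange 110 mm across, 8 mm thick, at the bottom; hub 46 mm across above it; total height 45 mm (top 5 mm tapered to 41 mm); 30 mm bore right through. About 0.3 kg. Lies flange-down on the counter on one side of the mill. Seated, its flange is flat on the deck.
- cap_mid (a point): Centre of the loose black cap, half-way up (39.5 mm above its underside), z up. Flange 100 mm across, 8 mm thick, at the bottom; skirt 64 mm across up to 45 mm; round knob 36 mm across from 45 to 79 mm. Bore 50 mm wide, 39 mm deep, open below. About 0.2 kg. Stands flange-down on the mill's other side. Seated, its flange is flat on the disc's flange, the hub in its bore.
- mug: Terracotta mug, 80 mm across, 95 mm high, origin at the centre of its underside. A bystander.
- jar: Glass jar with a steel lid, 72 mm across, 110 mm high, origin at the centre of its underside. A bystander.
- trivet: Round cork trivet, 90 mm across, 14 mm thick, lying on the counter beyond the mill; origin at the centre of its underside. A bystander.
Things that resemble listed ones, but are neither listed nor needed, are in the scene too. Of the things like the part that bears disc_mid, leave any that is yellow; of the rest the smaller one is meant. What is shaped like the part that bears cap_mid but green is not meant.

How it is judged (in metres and radians):
On the way, in this order (a step that is already met when the one before it is completed fails the run):
1. the disc is fully home on the deck, on the spigot, and let go (horizontal distance between disc_mid and deck below 0.004 m and z of disc_mid in the frame of deck between 0.0195 and 0.0255 m and angle between disc_mid's own z axis and vertical below 0.06 rad and contact force between the fingers and disc below 0.3 N), for 0.2 s.
2. the cap is fully home on the disc and let go (horizontal distance between disc_mid and deck below 0.004 m and z of disc_mid in the frame of deck between 0.0195 and 0.0255 m and angle between each of disc_mid, cap_mid's own z axis and vertical below 0.06 rad and horizontal distance between cap_mid and disc_mid below 0.0045 m and z of cap_mid in the frame of deck between 0.044 and 0.051 m and contact force between the fingers and cap below 0.3 N), for 0.2 s.
3. the key is held at its halfway stop without a break (horizontal distance between disc_mid and deck below 0.004 m and z of disc_mid in the frame of deck between 0.0195 and 0.0255 m and angle between each of disc_mid, cap_mid's own z axis and vertical below 0.06 rad and horizontal distance between cap_mid and disc_mid below 0.0045 m and z of cap_mid in the frame of deck between 0.044 and 0.051 m and value of joint key_half above 0.0075 m and value of joint key_deep below 0.003 m), for 0.7 s.
4. the key is pressed fully down for a moment (horizontal distance between disc_mid and deck below 0.004 m and z of disc_mid in the frame of deck between 0.0195 and 0.0255 m and angle between each of disc_mid, cap_mid's own z axis and vertical below 0.06 rad and horizontal distance between cap_mid and disc_mid below 0.0045 m and z of cap_mid in the frame of deck between 0.044 and 0.051 m and value of joint key_half above 0.0075 m and value of joint key_deep above 0.008 m), for 0.2 s.
At the end, for the whole second after the job is handed in: Disc flat on the deck (axis within 4 mm of the deck's centre, within 3 mm of its seated height, upright within 0.06 rad), cap flat on the disc (axes within 4.5 mm, within 3.5 mm of its seated height, upright within 0.06 rad), and the key up again (first stage under 3 mm, second under 2 mm) (horizontal distance between disc_mid and deck below 0.004 m and z of disc_mid in the frame of deck between 0.0195 and 0.0255 m and angle between each of disc_mid, cap_mid's own z axis and vertical below 0.06 rad and horizontal distance between cap_mid and disc_mid below 0.0045 m and z of cap_mid in the frame of deck between 0.044 and 0.051 m and value of joint key_half below 0.003 m and value of joint key_deep below 0.002 m); the robot touches nothing.
It fails at once if the key is pushed past halfway (second stage over 4 mm) while the disc and cap are not in place (value of joint key_deep above 0.004 m and not (horizontal distance between disc_mid and deck below 0.004 m and z of disc_mid in the frame of deck between 0.0195 and 0.0255 m and angle between each of disc_mid, cap_mid's own z axis and vertical below 0.06 rad and horizontal distance between cap_mid and disc_mid below 0.0045 m and z of cap_mid in the frame of deck between 0.044 and 0.051 m)).
It fails at once if the mug, jar or trivet is moved by more than 30 mm or the mug or jar is tipped (distance of any of mug, jar, trivet from where it was at the start of the episode above 0.03 m or angle between any of mug, jar's own z axis and vertical above 0.4 rad).
It also fails if it takes over 72 s, if anything falls off the work surface, if the arm or the gripper's body presses on something with over 40 N, if the wrist force passes 120 N, or if a joint passes its speed limit or range.

## Robot

A 7-joint arm with a two-finger parallel gripper is mounted at the origin on the work surface. World frame = base frame: x ahead of the robot, y to its left, z up, the work surface at z = 0. Lengths are in mm, angles in rad, forces in N, time in s.
With the tool pointing down it reaches from about 425 to 875 mm from the base axis. Payload 8.4 kg.
Tool frame: the origin (TCP) lies at the very end of the fingers, on their centre line; the grasp point (between the pads) lies 19 mm behind it; z points along the fingers, y is the line along which they close (so a half turn about z gives the same grasp; the last joint's range is limited). The gripper opens to 87 mm and grips with 3 to 60 N. Pads are 19 mm wide; open, the fingers measure 117 mm over their backs; the gripper's body (75 mm by 190 mm) begins 51 mm behind the grasp point.
Start: joints at [-0.099, 0.333, 0.04, 1.465, -0.013, 1.343, -0.059], TCP at [649.972, -0.012, 222.546] pointing down, gripper open.
Joint ranges: [-2.58, 2.58], [-0.38, 2.09], [-1.3, 1.39], [0.25, 2.4], [-1.5, 4.64], [0.08, 2.09], [-2.65, 2.65]. Speed limits (rad/s): [2.22, 2.22, 2.79, 2.79, 3.14, 3.14, 3.14].

## Interface

Orientations are given as a unit quaternion [x, y, z, w].
In Python, from workcell import ctrl, optics, job_done gives the robot as it stands.
- The arm moves only by the tool jog_arm, never from a script. Its argument "targets" is a list of rows, each a list of 5 numbers: the gripper's target within -1 to 1 (fully open at 1, half-way at 0, shut at -1), then the shift along the tool's x, y, z normalised to -1 to 1, where 1 is 0.04 m, then the turn about the tool's z normalised to -1 to 1, where 1 is 0.1 rad. In form: [[gripper, x, y, z, turn], ...]. A call has 1 to 10 rows; each row shifts and turns the commanded pose from where the row before left it, along the tool's axes as they then stand; what a row does not reach is not made up. A row lasts 1/8 s, in which the tool goes at most 62.5 mm and 10.7 degrees, less where a joint would pass 70% of its speed; a pose out of reach is approached as far as the arm can. A call with a number of a shift or a turn outside -1 to 1 is refused whole. A call with a gripper value outside its range is refused whole. The fingers move at their own pace and stop on an object; "grip_force" is the grip in N (left out, the last holds). Time passes only in rows, so rows that do not move let the fingers close. It gives the time, the measured TCP pose, the force, the opening and the grip force at its end, in the units of the state.
- ctrl.get_state(): the state, without advancing time (a new reading comes with each control period).
- optics.get_image(name): name is "scene" or "side" or "wrist"; returns (picture, depth): 420x560x3 uint8, red, green, blue; 420x560 float32, mm along the optical axis (not along the pixel's ray), 0 where there is no reading.
- optics.camera_info(name): a dict with "mtx" (3x3 intrinsics, pixels), "dist_coeffs" ([k1, k2, p1, p2, k3] as OpenCV has them; the pictures are not rectified), "rvec" (rotation vector, rad) and "tvec" (3), from world to camera coordinates, as OpenCV has them; the wrist camera has in their place "T_tool_cam" (4x4, takes a point from camera to tool coordinates, whose origin is the TCP and whose axes are the flange's). Camera axes: x right, y down, z forward; pixel columns grow to the right and rows downward; lengths in mm; the calibration is good to about 2 mm. A picture is of the moment at which its call begins: read the wrist's pose just before it. camera_info takes no time and is no camera call.
- job_done(): hands the job in; it is judged then, once.
The state is a dict: "t": time; "joint_pos": joint angles; "joint_velocities": joint speeds; "joint_torque": joint torques, N m; "tcp_pos": TCP position; "orientation": TCP orientation; "ft_force": force on the tool from outside, world axes, zero at the start; "moment": the same for the moment, N m; "grip_width": finger opening in mm; "gripper_force": force on a finger pad.
Only numpy, scipy, OpenCV 4.12 (cv2) and the standard library are available. Lean on these libraries where they do the work, as an engineer would, in place of code of your own. Each camera call takes 0.05 s, during which the arm holds its last target. There are 200 camera calls.

## Working session

There is one attempt and no reset: what is moved stays moved. The work goes in short steps, Python scripts to look and compute and a tool call to move; the robot and the scene stay as the last step left them, time stands still between calls to the robot, and variables do not carry over. Pictures are saved under pics/ and viewed, at most 10 in all, crops included, and the job is handed in when it is done.

Besides the shell and the picture viewer there is one more tool, called after ">>>" by a JSON object that holds its "fn" and its "kwargs", one argument or row to a line. jog_arm: Moves the arm, as the interface text tells. Its arguments: {"type":"object","properties":{"targets":{"type":"array"},"grip_force":{"type":"number"}},"required":["targets"]}

```bash
mkdir -p pics; cat > h.py <<'E'
import numpy as np, cv2
from workcell import ctrl, optics
from scipy.spatial.transform import Rotation as R
def grab(name):
    s=ctrl.get_state(); im,d=optics.get_image(name); c=optics.camera_info(name)
    K=np.array(c["mtx"],float); D=np.array(c["dist_coeffs"],float)
    if name=="wrist":
        T=np.eye(4);T[:3,:3]=R.from_quat(s["orientation"]).as_matrix();T[:3,3]=s["tcp_pos"]
        T=T@np.array(c["T_tool_cam"])
    else:
        Rm=cv2.Rodrigues(np.array(c["rvec"],float))[0];T=np.eye(4);T[:3,:3]=Rm.T;T[:3,3]=-Rm.T@np.array(c["tvec"],float).ravel()
    return im,d,K,D,T
def cloud(d,K,D,T):
    h,w=d.shape;u,v=np.meshgrid(np.arange(w),np.arange(h))
    n=cv2.undistortPoints(np.stack([u,v],-1).reshape(-1,1,2).astype(np.float64),K,D).reshape(h,w,2)
    P=np.dstack([n[...,0]*d,n[...,1]*d,d]); return P@T[:3,:3].T+T[:3,3]
def save(n,im): cv2.imwrite("pics/"+n,cv2.cvtColor(im,cv2.COLOR_RGB2BGR))
E
python3 - <<'E'
from h import *
for n in("scene","side"):
    im,d,K,D,T=grab(n);save(n+".png",im);np.savez(n+".npz",im=im,d=d,K=K,D=D,T=T);print(n,T.round(2).tolist(),(d>0).mean())
s=ctrl.get_state();print(s["t"],s["orientation"],s["grip_width"]);print(optics.camera_info("wrist"))
E
```

```text
scene [[-0.21, 0.66, -0.72, 1555.86], [0.98, 0.13, -0.16, 175.1], [-0.01, -0.74, -0.68, 1062.93], [0.0, 0.0, 0.0, 1.0]] 0.9959863945578231
side [[-0.91, -0.3, 0.28, 247.57], [-0.41, 0.69, -0.6, 619.92], [-0.01, -0.66, -0.75, 912.64], [0.0, 0.0, 0.0, 1.0]] 0.9960374149659864
0.1 [ 7.07100995e-01  7.07112207e-01 -5.31014561e-04 -4.76724896e-04] 87.09125722882267
{'mtx': array([[331.90938455,   0.        , 280.87195097],
       [  0.        , 331.90938455, 208.64392375],
       [  0.        ,   0.        ,   1.        ]]), 'dist_coeffs': array([-0.00722765,  0.        ,  0.        ,  0.        ,  0.        ]), 'T_tool_cam': array([[-5.52321396e-04, -9.62530782e-01, -2.71171879e-01,
         7.37429841e+01],
       [ 9.99999812e-01, -6.03393688e-04,  1.04965554e-04,
        -5.97609139e-01],
       [-2.64655977e-04, -2.71171770e-01,  9.62530935e-01,
        -1.61211864e+02],
       [ 0.00000000e+00,  0.00000000e+00,  0.00000000e+00,
         1.00000000e+00]])}
```

View pics/scene.png

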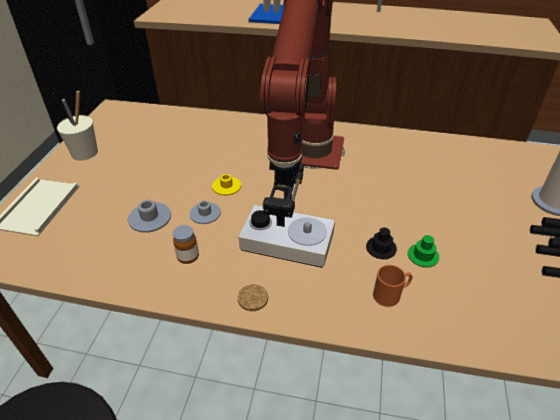

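View pics/side.png

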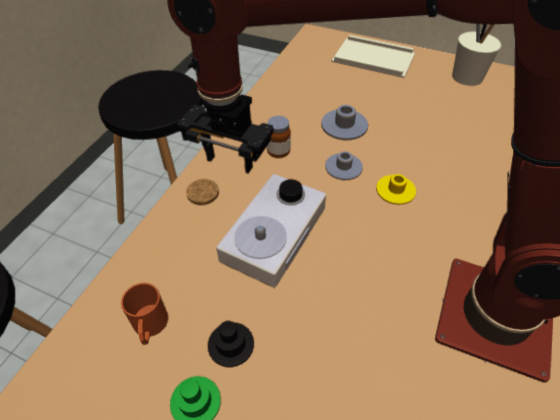

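Scene: the small grey disc (target) is at (205,210), the larger grey one at (149,213), and the yellow at (227,184). The cap is at (382,243), green lookalike at (424,251). Deck spigot is at (307,228) and key at (260,218). The side view agrees: small disc (344,163), cap (230,342), deck (260,236), key (290,190).

```bash
cat > m.py <<'E'
from h import *
def circ(P):
    c,r=cv2.minEnclosingCircle(P[:,:2].astype(np.float32)); return np.round([*c,r],1)
E
python3 - <<'E'
from m import *
seeds={"scene":dict(disc=(205,210),big=(149,213),cap=(382,243),spig=(307,228),key=(260,218),mug=(390,287),jar=(184,245),triv=(253,297),yel=(227,184)),
"side":dict(disc=(344,163),big=(345,120),cap=(230,342),spig=(260,236),key=(290,190),mug=(145,310),jar=(279,135),triv=(202,191),yel=(397,186))}
for n in seeds:
    z=np.load(n+".npz");X=cloud(z["d"],z["K"],z["D"],z["T"])
    for k,(u,v) in seeds[n].items():
        w=X[v-28:v+29,max(u-28,0):u+29].reshape(-1,3);c=X[v,u]
        w=w[np.linalg.norm(w[:,:2]-c[:2],axis=1)<75]
        out=[]
        for lo,hi in {"disc":((4,12),(40,50)),"big":((4,12),(40,70)),"yel":((4,12),(40,70)),"cap":((4,12),(42,48),(70,90)),"spig":((72,77),(96,110)),"key":((94,102),),"mug":((85,100),),"jar":((100,115),),"triv":((10,18),)}[k]:
            q=w[(w[:,2]>lo)&(w[:,2]<hi)]
            if len(q)>3: out.append((circ(q).tolist(),q.mean(0).round(1).tolist(),len(q)))
        print(n,k,c.round(1),*out)
    q=X.reshape(-1,3);im=z["im"].reshape(-1,3)
    h=q[(abs(q[:,2]-70)<1.7)&(im.min(1)>120)&(abs(q[:,1])<300)&(q[:,0]>500)&(q[:,0]<950)]
    print("housing",cv2.minAreaRect(h[:,:2].astype(np.float32)),len(h))
E
```

```text
scene disc [ 484.  -309.5   34.1] ([483.0, -310.0, 74.0], [478.1, -313.1, 7.6], 358) ([466.2, -318.5, 23.7], [469.2, -318.8, 43.7], 62)
scene big [ 548.6 -487.9   45.9] ([547.4, -488.6, 73.4], [553.8, -488.5, 9.2], 400) ([529.7, -503.3, 33.7], [531.1, -501.5, 54.3], 231)
scene cap [534.6 294.5  44.7] ([532.3, 295.1, 73.1], [533.7, 294.3, 7.6], 277) ([515.5, 297.8, 32.9], [523.8, 296.4, 45.0], 117) ([512.9, 297.7, 19.2], [516.3, 297.3, 77.8], 93)
scene spig [566.2  57.7  95.8] ([566.6, 57.9, 74.6], [561.9, 57.1, 74.2], 701) ([555.8, 57.7, 14.0], [557.9, 56.2, 101.0], 40)
scene key [552.4 -95.3  97.8] ([544.3, -99.4, 31.2], [545.6, -99.0, 97.5], 164)
scene mug [747.9 316.3  93.1] ([708.2, 319.2, 40.9], [716.5, 317.9, 91.6], 163)
scene jar [1555.9  175.1 1062.9]
scene triv [794.8 -61.8  11. ] ([793.7, -65.0, 46.7], [795.2, -63.8, 13.9], 586)
scene yel [ 318.3 -280.    23.8] ([316.9, -281.2, 72.4], [314.4, -283.2, 7.8], 280) ([305.6, -288.8, 23.1], [307.0, -287.7, 44.1], 57)
housing ((559.8961791992188, -8.734298706054688), (276.9239807128906, 140.62071228027344), 85.63082885742188) 810

[... 445 characters left out ...]
0)
side spig [547.1  68.5  88.5] ([552.3, 58.6, 62.8], [552.7, 60.6, 73.3], 766) ([552.5, 59.8, 12.9], [551.6, 60.1, 100.3], 62)
side key [537.9 -88.   94.6] ([539.8, -95.2, 30.4], [539.9, -93.6, 95.9], 260)
side mug [726.4 305.5   4.3] ([703.8, 322.2, 43.5], [703.1, 319.7, 91.9], 370)
side jar [ 653.7 -281.9   85.2] ([669.8, -306.8, 32.6], [666.4, -306.4, 106.9], 252)
side triv [790.  -60.5  10.9] ([791.9, -61.1, 45.4], [791.0, -60.4, 12.2], 505)
side yel [ 298.6 -265.8   37.3] ([301.1, -286.1, 55.9], [300.1, -275.8, 6.1], 475) ([302.2, -286.5, 23.6], [301.4, -284.4, 42.4], 87)
housing ((559.5992431640625, -4.2314910888671875), (274.1958923339844, 133.12454223632812), 86.4826889038086) 1501
```

>>> {"fn": "jog_arm", "kwargs": {
  "targets": [
    [1, -0.79, -0.465, 0.15, 0],
    [1, -0.79, -0.465, 0.15, 0],
    [1, -0.79, -0.465, 0.15, 0],
    [1, -0.79, -0.465, 0.15, 0],
    [1, -0.79, -0.465, 0.15, 0],
    [1, -0.79, -0.465, 0.15, 0],
    [1, -0.79, -0.465, 0.15, 0],
    [1, -0.79, -0.465, 0.15, 0],
    [1, -0.79, -0.465, 0.15, 0],
    [1, -0.79, -0.465, 0.15, 0]
  ],
  "grip_force": 25
}}

```text
t: 1.35
tcp_pos: [463.1, -316.9, 162.1]
orientation: [0.707, 0.707, -0.0, -0.0]
ft_force: [0.7, 0.4, 0.4]
grip_width: 87.1
gripper_force: 0.0
```

```bash
cat > look.py <<'E'
# look.py X Y R z1lo z1hi ... : circles of height bands near (X,Y), from the wrist camera
from m import *; import sys
a=[float(v) for v in sys.argv[2:]];s=ctrl.get_state();im,d,K,D,T=grab("wrist");save(sys.argv[1],im)
X=cloud(d,K,D,T).reshape(-1,3);w=X[np.linalg.norm(X[:,:2]-a[:2],axis=1)<a[2]]
for lo,hi in zip(a[3::2],a[4::2]):
    q=w[(w[:,2]>lo)&(w[:,2]<hi)]
    if len(q)>3: print((lo,hi),circ(q),q.mean(0).round(1),len(q))
print(s["t"],np.round(s["tcp_pos"],1),R.from_quat(s["orientation"]).as_matrix().round(3).tolist(),s["ft_force"],s["grip_width"],np.round(s["joint_pos"],2))
E
python3 look.py w1.png 464 -317 70 4 12 35 42 42 49
```

```text
(4.0, 12.0) [ 464.  -321.1   54.9] [ 463.8 -316.6    7. ] 7296
(35.0, 42.0) [ 463.8 -320.7   22.7] [ 463.8 -313.5   39.5] 282
(42.0, 49.0) [ 463.8 -320.8   21.6] [ 463.8 -320.2   43.7] 1005
1.35 [ 463.1 -316.9  162.1] [[0.0, 1.0, -0.0], [1.0, -0.0, 0.0], [0.0, -0.0, -1.0]] [0.73545689 0.38926831 0.36414227] 87.08375600194016 [ 0.31  0.19  0.24  1.77 -0.05  1.18  0.56]
```

View pics/w1.png

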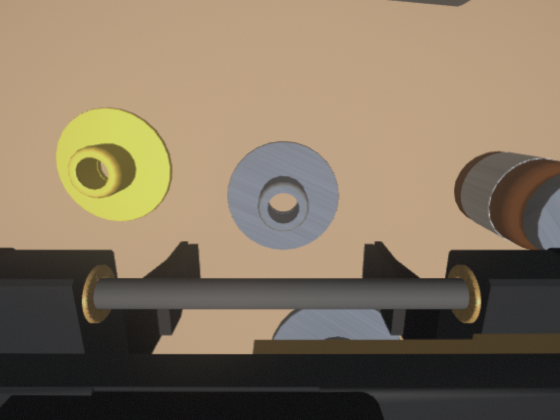

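The picture shows the disc at (283,195), the yellow one at left, and the jar at right. The measured flange (radius 55) and hub match the given sizes.

>>> {"fn": "jog_arm", "kwargs": {
  "targets": [
    [1, -0.1, 0.02, 0.8, 0],
    [1, 0, 0, 0.9, 0],
    [1, 0, 0, 0.9, 0],
    [1, 0, 0, 0.8, 0],
    [1, 0, 0, 0.3, 0],
    [1, 0, 0, 0, 0],
    [-1, 0, 0, 0, 0],
    [-1, 0, 0, 0, 0],
    [-1, 0, 0, 0, 0],
    [-1, 0, 0, 0, 0]
  ]
}}

```text
t: 2.65
tcp_pos: [464.9, -320.1, 14.9]
orientation: [0.707, 0.707, 0.0, 0.0]
ft_force: [0.1, 0.3, -0.2]
grip_width: 54.8
gripper_force: 0.0
```

>>> {"fn": "jog_arm", "kwargs": {
  "targets": [
    [-1, 0, 0, 0, 0],
    [-1, 0, 0, 0, 0],
    [-1, 0, 0, -0.2, 0]
  ]
}}

```text
t: 3.02
tcp_pos: [463.9, -319.5, 21.9]
orientation: [0.707, 0.707, -0.0, -0.001]
ft_force: [-0.5, -0.3, -3.1]
grip_width: 44.9
gripper_force: 25.0
```

>>> {"fn": "jog_arm", "kwargs": {
  "targets": [
    [-1, 0, 0, -0.9, 0],
    [-1, 0, 0, -0.9, 0],
    [-1, 0.5, 0.15, -0.9, 0],
    [-1, 0.9, 0.3, -0.7, 0],
    [-1, 0.95, 0.3, -0.5, 0],
    [-1, 0.95, 0.3, 0, 0],
    [-1, 0.95, 0.3, 0, 0],
    [-1, 0.95, 0.3, 0, 0],
    [-1, 0.95, 0.3, 0, 0],
    [-1, 0.85, 0.3, 0, 0]
  ]
}}

```text
t: 4.28
tcp_pos: [554.6, -38.6, 178.6]
orientation: [0.707, 0.707, -0.0, -0.0]
ft_force: [0.2, -0.4, -3.2]
grip_width: 45.1
gripper_force: 25.0
```

>>> {"fn": "jog_arm", "kwargs": {
  "targets": [
    [-1, 0, 0, 0, 0],
    [-1, 0, 0, 0, 0]
  ]
}}

```text
t: 4.53
tcp_pos: [554.3, -40.7, 178.4]
orientation: [0.707, 0.707, -0.001, -0.0]
ft_force: [0.2, 0.2, -4.1]
grip_width: 45.5
gripper_force: 25.0
```

```bash
python3 look.py w2.png 553 59 70 72 77 98 107; python3 look.py w2.png 541 -97 70 93 102;python3 look.py w2.png 553 59 20 72 85 85 97 98 107
```

```text
(72.0, 77.0) [552.4  55.2  62.1] [552.7  58.6  73.1] 18742
(98.0, 107.0) [552.2  55.   11.5] [552.4  55.1 101.8] 857
4.525 [554.3 -40.7 178.4] [[0.0, 1.0, -0.001], [1.0, -0.0, -0.001], [-0.001, -0.001, -1.0]] [ 0.21422823  0.20189878 -4.10219566] 45.47412326115981 [-0.04  0.17  0.04  1.76 -0.01  1.21 -0.  ]
(93.0, 102.0) [552.5 -86.2  14.1] [553.  -86.   96.9] 364
4.575 [554.3 -41.2 178.4] [[0.001, 1.0, -0.001], [1.0, -0.001, -0.001], [-0.001, -0.001, -1.0]] [-0.33853555 -0.07975931 -3.48913363] 45.285995620167455 [-0.04  0.17  0.04  1.76 -0.01  1.21 -0.  ]
(72.0, 85.0) [553.  59.  20.] [553.9  60.8  73.2] 1097
(85.0, 97.0) [552.4  55.5  12.9] [552.6  53.8  95.5] 205
(98.0, 107.0) [552.3  55.5  11.4] [552.4  55.2 101.8] 861
4.625 [554.3 -41.4 178.5] [[0.002, 1.0, -0.001], [1.0, -0.002, -0.001], [-0.001, -0.001, -1.0]] [-0.16349274 -1.46633258 -3.13119513] 45.08060531742374 [-0.04  0.17  0.04  1.76 -0.01  1.21 -0.  ]
```

View pics/w2.png

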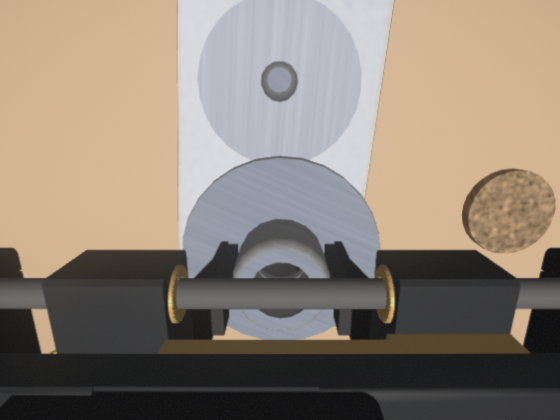

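The deck circle is centred at about (280,80) with the spigot in its middle. The held disc is level and centred between the fingers. Next I'll measure the held disc's offset.

```bash
python3 - <<'E'
from m import *
s=ctrl.get_state();im,d,K,D,T=grab("wrist");X=cloud(d,K,D,T).reshape(-1,3)-np.array(s["tcp_pos"])
w=X[(np.abs(X[:,0])<60)&(X[:,2]>-12)&(X[:,2]<3)&(np.hypot(X[:,0],X[:,1])<62)&(X[:,2]<2)]
h,e=np.histogram(w[:,2],15);print(h,e.round(1))
f=w[abs(w[:,2]-np.median(w[:,2]))<2.5];print(circ(f),np.median(w[:,2]))
# edge fit: far edge points
o=[]
for b in np.arange(-40,41,4):
    q=f[abs(f[:,0]-b)<1]
    if len(q): o.append((b,q[:,1].max()))
o=np.array(o);A=np.c_[2*o,np.ones(len(o))];p=np.linalg.lstsq(A,(o**2).sum(1),rcond=None)[0];print(p[:2],np.sqrt(p[2]+p[:2]@p[:2]))
hb=X[(abs(X[:,0])<24)&(X[:,2]>15)&(X[:,2]<40)&(np.hypot(X[:,0],X[:,1])<40)];print(np.histogram(hb[:,2],10),circ(hb))
print(s["tcp_pos"])
E
```

```text
[  47   62  240 2654 8029 3822  285   38   50   43   47   66   63   85
   77] [-12.  -11.1 -10.1  -9.2  -8.3  -7.3  -6.4  -5.5  -4.5  -3.6  -2.7  -1.7
  -0.8   0.1   1.1   2. ]
[-0.9 -1.6 55.2] -7.703707777977996
[-0.84725549 -2.63117813] 55.98303015991928
(array([ 192,  187,  270,  431,  608, 2318,  283,   17,   32,   31]), array([15.00087356, 17.48142854, 19.96198351, 22.44253849, 24.92309346,
       27.40364843, 29.88420341, 32.36475838, 34.84531335, 37.32586833,
       39.8064233 ])) [-0.   0.4 25.6]
[554.41952922 -41.30671349 178.58669774]
```

>>> {"fn": "jog_arm", "kwargs": {
  "targets": [
    [-1, 0.8, -0.04, 0, 0],
    [-1, 0.84, 0, 0, 0],
    [-1, 0.8, 0, 0.3, 0],
    [-1, 0, 0, 0.5, 0],
    [-1, 0, 0, 0.45, 0],
    [-1, 0, 0, 0, 0],
    [-1, 0, 0, 0, 0]
  ]
}}

```text
t: 5.6
tcp_pos: [553.6, 56.9, 129.1]
orientation: [0.708, 0.707, 0.0, 0.0]
ft_force: [0.6, 0.9, -3.8]
grip_width: 44.9
gripper_force: 25.0
```

>>> {"fn": "jog_arm", "kwargs": {
  "targets": [
    [-1, 0, 0, 0.15, 0],
    [-1, 0, 0, 0.15, 0],
    [-1, 0, 0, 0.1, 0],
    [-1, 0, 0, 0, 0],
    [-1, 0, 0, 0, 0]
  ]
}}

```text
t: 6.22
tcp_pos: [553.2, 57.6, 112.6]
orientation: [0.707, 0.707, 0.0, 0.0]
ft_force: [0.7, -0.7, -3.4]
grip_width: 45.0
gripper_force: 25.0
```

>>> {"fn": "jog_arm", "kwargs": {
  "targets": [
    [-1, 0, 0, 0.1, 0],
    [-1, 0, 0, 0.1, 0],
    [-1, 0, 0, 0.1, 0],
    [-1, 0, 0, 0, 0]
  ]
}}

```text
t: 6.72
tcp_pos: [552.9, 57.6, 100.1]
orientation: [0.707, 0.707, -0.0, -0.0]
ft_force: [0.2, -0.5, -4.0]
grip_width: 45.2
gripper_force: 25.0
```

>>> {"fn": "jog_arm", "kwargs": {
  "targets": [
    [-1, 0, 0, 0.1, 0],
    [-1, 0, 0, 0.1, 0],
    [-1, 0, 0, 0, 0]
  ]
}}

```text
t: 7.1
tcp_pos: [552.9, 57.6, 92.1]
orientation: [0.707, 0.707, -0.0, -0.0]
ft_force: [0.6, 0.4, -3.6]
grip_width: 45.0
gripper_force: 25.0
```

>>> {"fn": "jog_arm", "kwargs": {
  "targets": [
    [-1, 0, 0, 0.06, 0],
    [-1, 0, 0, 0, 0],
    [1, 0, 0, 0, 0],
    [1, 0, 0, 0, 0],
    [1, 0, 0, 0, 0],
    [1, 0, 0, 0, 0],
    [1, 0, 0, 0, 0]
  ]
}}

```text
t: 7.98
tcp_pos: [553.2, 57.6, 90.2]
orientation: [0.707, 0.707, 0.0, 0.0]
ft_force: [0.9, -0.1, 0.2]
grip_width: 84.0
gripper_force: 0.0
```

>>> {"fn": "jog_arm", "kwargs": {
  "targets": [
    [1, 0, 0, -0.5, 0],
    [1, 0, 0, -0.9, 0],
    [1, 0, 0, -0.9, 0],
    [1, 0, 0, 0, 0],
    [1, 0, 0, 0, 0]
  ]
}}

```text
t: 8.6
tcp_pos: [552.9, 57.5, 181.6]
orientation: [0.707, 0.707, -0.0, -0.0]
ft_force: [-0.2, -0.4, -1.0]
grip_width: 87.1
gripper_force: 0.0
```

```bash
python3 look.py w3.png 553 57 70 79 85 114 122
```

```text
(79.0, 85.0) [552.2  56.4  54.8] [552.2  62.   81. ] 10000
(114.0, 122.0) [552.2  56.8  22.5] [552.2  58.3 117.4] 1705
8.6 [552.9  57.5 181.6] [[0.0, 1.0, -0.001], [1.0, -0.0, -0.0], [-0.0, -0.001, -1.0]] [-0.20241684 -0.43782807 -1.01333287] 87.1029828092272 [-0.15  0.17 -0.04  1.75  0.01  1.22 -0.19]
```

>>> {"fn": "jog_arm", "kwargs": {
  "targets": [
    [1, 0.85, -0.14, 0, 0],
    [1, 0.85, -0.14, 0, 0],
    [1, 0.85, -0.14, 0, 0],
    [1, 0.85, -0.14, 0, 0],
    [1, 0.85, -0.14, 0, 0],
    [1, 0.85, -0.15, 0, 0],
    [1, 0.85, -0.15, 0, 0],
    [1, 0, 0, 0, 0],
    [1, 0, 0, 0, 0]
  ]
}}

```text
t: 9.78
tcp_pos: [513.0, 294.7, 181.1]
orientation: [0.707, 0.707, -0.001, -0.0]
ft_force: [0.9, -0.8, -0.1]
grip_width: 86.7
gripper_force: 0.0
```

```bash
python3 look.py w4.png 513 298 65 4 12 42 47 72 82
```

```text
(4.0, 12.0) [511.4 295.7  49.8] [511.6 307.5   7. ] 3242
(42.0, 47.0) [511.4 295.6  32.1] [511.6 301.6  44. ] 2029
(72.0, 82.0) [511.6 295.8  18. ] [511.5 296.7  77.8] 1410
9.775 [513.  294.7 181.1] [[0.0, 1.0, -0.001], [1.0, -0.0, -0.001], [-0.001, -0.001, -1.0]] [ 0.90571993 -0.8494784  -0.1241744 ] 86.65625422684171 [-0.44  0.25 -0.19  1.66  0.05  1.24 -0.64]
```

View pics/w4.png

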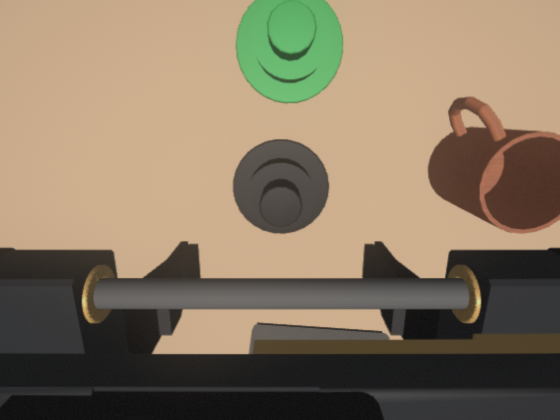

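The black cap is at (281,187), with its knob top at (281,206). Green lookalike is at (290,45) and mug at right. Heights and radii match.

>>> {"fn": "jog_arm", "kwargs": {
  "targets": [
    [1, 0.05, -0.03, 0.8, 0],
    [1, 0, 0, 0.9, 0],
    [1, 0, 0, 0.9, 0],
    [1, 0, 0, 0.65, 0],
    [1, 0, 0, 0, 0],
    [-1, 0, 0, 0, 0],
    [-1, 0, 0, 0, 0],
    [-1, 0, 0, 0, 0],
    [-1, 0, 0, 0, 0],
    [-1, 0, 0, 0, 0]
  ]
}}

```text
t: 11.08
tcp_pos: [512.0, 297.6, 52.3]
orientation: [0.707, 0.707, 0.0, 0.0]
ft_force: [-0.1, -0.4, 0.3]
grip_width: 45.2
gripper_force: 0.0
```

>>> {"fn": "jog_arm", "kwargs": {
  "targets": [
    [-1, 0, 0, 0, 0],
    [-1, 0, 0, 0, 0],
    [-1, 0, 0, 0, 0]
  ]
}}

```text
t: 11.45
tcp_pos: [512.1, 297.6, 52.2]
orientation: [0.707, 0.707, 0.0, 0.0]
ft_force: [0.7, -0.1, -0.0]
grip_width: 35.3
gripper_force: 25.0
```

>>> {"fn": "jog_arm", "kwargs": {
  "targets": [
    [-1, 0, 0, -0.7, 0],
    [-1, 0, 0, -0.95, 0],
    [-1, -0.4, 0.065, -0.95, 0],
    [-1, -0.8, 0.135, -0.9, 0],
    [-1, -0.9, 0.15, 0, 0],
    [-1, -0.9, 0.15, 0, 0],
    [-1, -0.9, 0.15, 0, 0],
    [-1, -0.9, 0.15, 0, 0],
    [-1, -0.7, 0.13, 0, 0],
    [-1, -0.48, 0.085, 0, 0]
  ]
}}

```text
t: 12.7
tcp_pos: [552.4, 56.8, 191.7]
orientation: [0.708, 0.707, -0.0, -0.0]
ft_force: [0.0, 0.5, -1.6]
grip_width: 35.5
gripper_force: 25.0
```

>>> {"fn": "jog_arm", "kwargs": {
  "targets": [
    [-1, 0, 0, 0, 0],
    [-1, 0, 0, 0, 0]
  ]
}}

```text
t: 12.95
tcp_pos: [552.3, 59.8, 192.0]
orientation: [0.707, 0.708, 0.0, -0.0]
ft_force: [-0.7, 1.3, -2.2]
grip_width: 35.6
gripper_force: 25.0
```

```bash
python3 - <<'E'
from m import *
s=ctrl.get_state();p=np.array(s["tcp_pos"]);im,d,K,D,T=grab("wrist");save("w5.png",im);X=cloud(d,K,D,T).reshape(-1,3)-p
w=X[(np.hypot(X[:,0],X[:,1])<60)]
for lo,hi in((-48,-40),(-10,-4),(-110,-95)):
    q=w[(w[:,2]>lo)&(w[:,2]<hi)];print(lo,len(q),circ(q),np.median(q[:,2]) if len(q) else 0)
print(p)
E
```

```text
-48 6371 [-1.  -1.6 49.7] -45.210107687374574
-10 3165 [-0.8  0.7 31.8] -8.134298760340414
-110 90 [ 0.7 23.8 45.1] -109.73900327354082
[552.2955905   59.76757264 191.98568394]
```

>>> {"fn": "jog_arm", "kwargs": {
  "targets": [
    [-1, 0, 0.01, 0.2, 0],
    [-1, 0, 0, 0.2, 0],
    [-1, 0, 0, 0, 0],
    [-1, 0, 0, 0, 0]
  ]
}}

```text
t: 13.5
tcp_pos: [553.0, 58.5, 176.1]
orientation: [0.707, 0.707, -0.0, -0.0]
ft_force: [0.3, -0.6, -2.8]
grip_width: 35.7
gripper_force: 25.0
```

>>> {"fn": "jog_arm", "kwargs": {
  "targets": [
    [-1, 0, 0, 0.1, 0],
    [-1, 0, 0, 0.1, 0],
    [-1, 0, 0, 0.1, 0],
    [-1, 0, 0, 0, 0]
  ]
}}

```text
t: 14.0
tcp_pos: [552.7, 58.3, 163.7]
orientation: [0.707, 0.707, -0.0, -0.0]
ft_force: [-0.4, -0.0, -2.5]
grip_width: 35.1
gripper_force: 25.0
```

>>> {"fn": "jog_arm", "kwargs": {
  "targets": [
    [-1, 0, 0, 0.1, 0],
    [-1, 0, 0, 0.1, 0],
    [-1, 0, 0, 0.1, 0],
    [-1, 0, 0, 0, 0]
  ]
}}

```text
t: 14.5
tcp_pos: [552.7, 58.3, 151.7]
orientation: [0.707, 0.707, -0.0, -0.0]
ft_force: [-0.2, 0.6, -2.1]
grip_width: 35.1
gripper_force: 25.0
```

>>> {"fn": "jog_arm", "kwargs": {
  "targets": [
    [-1, 0, 0, 0.1, 0],
    [-1, 0, 0, 0.1, 0],
    [-1, 0, 0, 0.1, 0],
    [-1, 0, 0, 0.1, 0],
    [-1, 0, 0, 0, 0]
  ]
}}

```text
t: 15.12
tcp_pos: [552.7, 58.3, 135.7]
orientation: [0.707, 0.707, -0.0, -0.0]
ft_force: [-0.1, -0.4, -2.2]
grip_width: 35.5
gripper_force: 25.0
```

>>> {"fn": "jog_arm", "kwargs": {
  "targets": [
    [-1, 0, 0, 0.04, 0],
    [-1, 0, 0, 0, 0],
    [1, 0, 0, 0, 0],
    [1, 0, 0, 0, 0],
    [1, 0, 0, 0, 0],
    [1, 0, 0, 0, 0],
    [1, 0, 0, 0, 0],
    [1, 0, 0, 0, 0],
    [1, 0, 0, 0, 0],
    [1, 0, 0, 0, 0]
  ]
}}

```text
t: 16.38
tcp_pos: [553.0, 58.4, 134.5]
orientation: [0.707, 0.707, 0.0, -0.0]
ft_force: [-0.6, 0.6, 0.7]
grip_width: 86.7
gripper_force: 0.0
```

>>> {"fn": "jog_arm", "kwargs": {
  "targets": [
    [1, 0, 0, -0.7, 0],
    [1, 0, 0, -0.9, 0],
    [1, 0, 0, 0, 0],
    [1, 0, 0, 0, 0]
  ]
}}

```text
t: 16.88
tcp_pos: [552.7, 58.4, 198.1]
orientation: [0.707, 0.707, -0.0, -0.0]
ft_force: [0.1, -0.4, -0.9]
grip_width: 86.8
gripper_force: 0.0
```

```bash
python3 look.py w6.png 552 57 65 86 93 123 131 150 165;python3 look.py w6.png 541 -97 70 93 102
```

```text
(86.0, 93.0) [552.2  56.7  49.9] [552.   73.8  88.9] 4340
(123.0, 131.0) [552.   56.4  32.2] [552.1  65.9 126. ] 2935
(150.0, 165.0) [552.1  56.7  18. ] [552.   58.3 159.5] 2393
16.875 [552.7  58.4 198.1] [[-0.0, 1.0, -0.0], [1.0, 0.0, -0.0], [-0.0, -0.0, -1.0]] [ 0.0683123  -0.41374301 -0.87400374] 86.75354813167198 [-0.15  0.16 -0.04  1.73  0.01  1.25 -0.19]
(93.0, 102.0) [531.4 -77.2  19.1] [523.3 -77.6  95.6] 91
16.925 [552.4  58.3 197.6] [[0.0, 1.0, -0.001], [1.0, -0.0, -0.0], [-0.0, -0.001, -1.0]] [-0.55594443 -0.27069146 -0.71693114] 87.15276103591722 [-0.15  0.16 -0.04  1.73  0.01  1.25 -0.19]
```

>>> {"fn": "jog_arm", "kwargs": {
  "targets": [
    [-1, -0.8, -0.06, 0, 0],
    [-1, -0.8, -0.06, 0, 0],
    [-1, -0.8, -0.06, 0, 0],
    [-1, -0.8, -0.06, 0.4, 0],
    [-1, -0.66, -0.04, 0.7, 0],
    [-1, 0, 0, 0.7, 0],
    [-1, 0, 0, 0.3, 0],
    [-1, 0, 0, 0, 0],
    [-1, 0, 0, 0, 0]
  ]
}}

```text
t: 18.1
tcp_pos: [542.4, -95.6, 115.5]
orientation: [0.707, 0.707, 0.0, 0.0]
ft_force: [0.5, 0.0, 0.6]
grip_width: 5.4
gripper_force: 0.0
```

```bash
python3 look.py w7.png 541 -97 45 93 101; python3 - <<'E'
from m import *
im,d,K,D,T=grab("side");save("s2.png",im[100:300,100:420]);X=cloud(d,K,D,T).reshape(-1,3)
w=X[np.hypot(X[:,0]-541,X[:,1]+97)<40]
q=w[(w[:,2]>93)&(w[:,2]<101)];print(circ(q),q.mean(0),len(q))
for c,lo,hi in(((553,58),86,94),((553,58),155,164)):
    w=X[np.hypot(X[:,0]-c[0],X[:,1]-c[1])<60];q=w[(w[:,2]>lo)&(w[:,2]<hi)];print(circ(q),q.mean(0),len(q))
E
```

```text
(93.0, 101.0) [539.9 -95.3  29.2] [540.1 -85.8  96.8] 3833
18.1 [542.4 -95.6 115.5] [[-0.001, 1.0, 0.001], [1.0, 0.001, -0.0], [-0.0, 0.001, -1.0]] [0.49601943 0.00410947 0.64448553] 5.3623281615930205 [ 0.03  0.22  0.07  1.84 -0.02  1.08  0.11]
[540.3 -95.7  30.1] [537.82564857 -91.03301737  95.74652486] 247
[552.6  60.4  50.2] [543.56673894  75.24010263  88.43478835] 493
[552.1  59.2  19.4] [551.88813967  60.50166131 158.69734454] 166
```

View pics/s2.png

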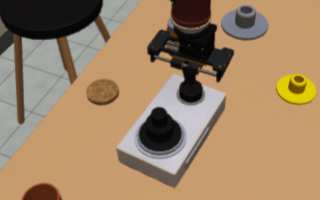

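The cap is seated flat on the disc at (160,130) in the crop, and the closed fingers are above the key at (190,90). Now pressing.

>>> {"fn": "jog_arm", "kwargs": {
  "targets": [
    [-1, 0, -0.03, 0.3, 0],
    [-1, 0, 0, 0.15, 0],
    [-1, 0, 0, 0.1, 0],
    [-1, 0, 0, 0, 0],
    [-1, 0, 0, 0, 0]
  ]
}}

```text
t: 18.82
tcp_pos: [540.5, -96.0, 92.7]
orientation: [0.707, 0.707, -0.0, -0.0]
ft_force: [-1.8, 1.1, 3.1]
grip_width: 0.6
gripper_force: 1.5
```

>>> {"fn": "jog_arm", "kwargs": {
  "targets": [
    [-1, 0, 0, 0.05, 0],
    [-1, 0, 0, 0.055, 0],
    [-1, 0, 0, 0, 0],
    [-1, 0, 0, 0, 0]
  ]
}}

```text
t: 19.32
tcp_pos: [540.6, -96.0, 88.5]
orientation: [0.707, 0.707, 0.0, -0.0]
ft_force: [-2.1, 1.4, 5.7]
grip_width: 0.1
gripper_force: 2.9
```

>>> {"fn": "jog_arm", "kwargs": {
  "targets": [
    [-1, 0, 0, 0, 0],
    [-1, 0, 0, 0, 0],
    [-1, 0, 0, 0, 0],
    [-1, 0, 0, 0, 0],
    [-1, 0, 0, 0, 0],
    [-1, 0, 0, 0, 0],
    [-1, 0, 0, 0, 0],
    [-1, 0, 0, 0, 0],
    [-1, 0, 0, 0, 0],
    [-1, 0, 0, 0, 0]
  ]
}}

```text
t: 20.58
tcp_pos: [540.6, -96.0, 88.5]
orientation: [0.707, 0.707, 0.0, -0.0]
ft_force: [-2.3, 0.7, 5.7]
grip_width: 0.6
gripper_force: 2.9
```

>>> {"fn": "jog_arm", "kwargs": {
  "targets": [
    [-1, 0, 0, 0.08, 0],
    [-1, 0, 0, 0.08, 0],
    [-1, 0, 0, 0.08, 0],
    [-1, 0, 0, 0, 0],
    [-1, 0, 0, 0, 0]
  ]
}}

```text
t: 21.2
tcp_pos: [540.8, -96.0, 79.6]
orientation: [0.707, 0.707, 0.0, 0.0]
ft_force: [-4.8, 0.7, 12.4]
grip_width: 0.7
gripper_force: 6.2
```

>>> {"fn": "jog_arm", "kwargs": {
  "targets": [
    [-1, 0, 0, 0.05, 0],
    [-1, 0, 0, 0.02, 0],
    [-1, 0, 0, 0, 0],
    [-1, 0, 0, 0, 0],
    [-1, 0, 0, 0, 0],
    [-1, 0, 0, 0, 0],
    [-1, 0, 0, 0, 0]
  ]
}}

```text
t: 22.08
tcp_pos: [541.2, -96.0, 78.1]
orientation: [0.707, 0.707, 0.001, 0.001]
ft_force: [-10.1, 2.3, 24.0]
grip_width: 0.1
gripper_force: 12.2
```

Force rose to 24 N at the hard bottom, so the key is fully down. Releasing.

>>> {"fn": "jog_arm", "kwargs": {
  "targets": [
    [-1, 0, 0, 0, 0],
    [-1, 0, 0, -0.2, 0],
    [-1, 0, 0, -0.4, 0],
    [-1, 0, 0, -0.8, 0],
    [-1, 0, 0, -0.9, 0],
    [-1, -0.5, 0, -0.9, 0],
    [-1, 0, 0, 0, 0],
    [-1, 0, 0, 0, 0],
    [-1, 0, 0, 0, 0],
    [-1, 0, 0, 0, 0]
  ]
}}

```text
t: 23.32
tcp_pos: [540.2, -115.6, 203.1]
orientation: [0.707, 0.707, -0.0, -0.001]
ft_force: [0.3, 0.4, 0.4]
grip_width: 0.8
gripper_force: 0.0
```

```bash
python3 look.py w8.png 541 -97 45 93 101; python3 look.py w8.png 552 57 60 86 93 150 165; python3 - <<'E'
from workcell import job_done
print(job_done())
E
```

```text
(93.0, 101.0) [540.1 -99.   29.9] [540.  -97.8  96.9] 3954
23.325 [ 540.2 -115.6  203.1] [[-0.001, 1.0, -0.001], [1.0, 0.001, 0.0], [0.0, -0.001, -1.0]] [0.28226257 0.37090932 0.37202441] 0.8031404893312751 [ 0.05  0.15  0.09  1.74 -0.01  1.26  0.14]
(86.0, 93.0) [552.1  39.9  46.5] [552.2  23.7  89.1] 3487
23.375 [ 540.3 -115.6  203.2] [[-0.0, 1.0, -0.001], [1.0, 0.0, 0.0], [0.0, -0.001, -1.0]] [ 0.18014003  0.23148187 -0.5335065 ] 0.4005364309252939 [ 0.05  0.15  0.09  1.74 -0.01  1.26  0.14]
the job is handed in; nothing more can be done
None
```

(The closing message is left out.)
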